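# Put the jar roller into third gear and start it

## Task

The bottle on the jar roller has to be mixed in third gear. With the fingertips, push the gear lever through its H-shaped gate - out of the left-hand slots, across, then forward until it is fully home in the third slot (far right, three white dots) - and only then press the green start button fully down and let it spring back. Push gently and do not grip the lever or raise its red lock ring, stay out of the reverse slot, and leave the bottle on the rollers and the bottles and vial beside the machine where they are.

Things in the scene. Friction and masses are not known exactly. Their poses are not given: they have to be found in the camera images.
- roller: The jar roller, fixed: white bench machine with a blue skirt, 280 mm wide (y), 250 mm deep (x). Origin on the bench under the middle of the gate; its +x is forward, away from its front, +y left, z up; turned up to 0.35 rad about z. Console: x -60 to 60, y -110 to 170, flat top at z 78 mm. Behind it (x 60 to 192) two fixed black rollers along y carry a lying bottle whose top is at z 127.
- gate_centre (a point): Middle of the H gate, on top (z 86 mm) of the grey 92 x 92 mm gate plate. Two slots 14 mm wide run forward and back at y +16 and y -16; a 14 mm passage across at x = 0 (neutral) joins them; the tongues between the slots have round noses. Far left = first (one white dot), near left = second (two), far right = THIRD (three), near right = reverse (one red dot between two red cheeks 18 mm high).
- third_slot (a point): Where the lever's rod passes the top of the gate plate when it is home in the third slot: 18 mm forward and 16 mm right of gate_centre.
- gear_lever: The gear lever: steel rod, black ball knob and lock sleeve with a red ring. Origin at the point about which it turns, 30 mm above the bench under gate_centre, inside the console; z along the rod. The knob's centre is 150 mm from it: in the machine's frame the knob is at (150 sin f, -150 sin a cos f, 30 + 150 cos a cos f) mm with a = lever_across, f = lever_fore.
- knob (a point): Centre of the black ball knob, 36 mm in diameter, on the 10 mm steel gear lever; moves with it. 180 mm high in the middle of neutral, about 166 mm high when home in a slot. Home in third it is about 46 mm forward and 42 mm right of gate_centre. The lever stays where it is left (1 to 2 N at the knob moves it); the gate's edges stop it. Push on the knob, fingertips not over 25 mm below its centre.
- lever_across (a joint): Sideways lean of the gear lever, rad: 0 upright, positive to the right (-y of the machine). About -0.30 in the left slots, where it starts, and +0.30 in the right slots, with 0.04 of play either way.
- lever_fore (a joint): Forward lean of the gear lever, rad: 0 neutral, positive forward (+x of the machine). About 0.31 when home in first or third, -0.31 home in second. It starts anywhere from -0.29 to 0.29 in the left slots. The lever can be pushed across when this is within about 0.06 of zero: the round noses guide it.
- lift_sleeve (a joint): Height, m, by which the sprung lock sleeve on the lever (with the red ring, 28 mm in diameter, 41 mm below the knob's centre) is raised: 0 down, 0.016 right up; lifting takes 8 N and more. While it is down its steel foot strikes the two red cheeks, so the lever enters the reverse slot by a few mm only.
- start_top (a point): Centre of the top of the green round start button, 26 mm in diameter, in a black round housing 42 mm across on the left part of the console. It faces straight up, 100 mm above the bench, at (0, 115, 100) mm in the machine's frame; its top stands 10 mm above the housing.
- start (a joint): Travel of the start button, m: 0 up, 0.006 fully down. A spring brings it back up; about 5 N takes it fully down.
- jar: The bottle being rolled: white bottle with red cap, 68 mm in diameter, 170 mm long, lying loose on the two rollers with its cap to the right; its origin is the centre of its bottom, its z axis points to the cap.
- stain_jar: Small brown bottle with white cap, 36 mm in diameter, 70 mm high, loose on the bench about 65 mm to the right of the machine; origin under its centre.
- vial: Small orange-brown vial with white cap, 21 mm in diameter, 44 mm high, loose on the bench about 60 mm to the right of the console; origin under its centre.
- wash: White wash bottle with bent spout, 64 mm in diameter, 168 mm high, loose on the bench about 100 mm to the left of the machine; origin under its middle.
Things that resemble listed ones, but are neither listed nor needed, are in the scene too. Of the things that look like the stain_jar, take the one that is farthest from the robot's base at the start. Leave any orange look-alike of the wash alone.

How it is judged:
By the outcome, as a careful person would: the job done as asked, in the order asked, and still so for the second after the job is handed in, with the robot touching nothing.
It also fails if it takes over 61 s, if anything falls off the work surface, if the arm or the gripper's body presses on something with over 40 N, if the wrist force passes 120 N, or if a joint passes its speed limit or range.

## Robot

A 6-joint arm with a two-finger parallel gripper is mounted at the origin on a cart in front of the work surface, level with it; the furniture and walls round the work are solid. World frame = base frame: x ahead of the robot, y to its left, z up, the work surface at z = 0. Lengths are in mm, angles in rad, forces in N, time in s.
With the tool pointing down it reaches from about 200 to 875 mm from the base axis. Payload 3.4 kg.
Tool frame: the origin (TCP) lies midway between the tips of the shut fingers; the grasp point (between the pads) lies 19 mm behind it; z points along the fingers, y is the line along which they close (so a half turn about z gives the same grasp; the last joint's range is limited). The gripper opens to 94 mm and grips with 3 to 60 N. Pads are 16 mm wide; open, the fingers measure 119 mm over their backs; the gripper's body (75 mm by 177 mm) begins 78 mm behind the grasp point.
Start: joints at [1.079, 0.276, 1.505, -0, 1.361, -0.121], TCP at [208.377, 535.952, 205.493] pointing down, gripper open.
Joint ranges: [-2.89, 2.89], [-0.75, 2.08], [0.22, 2.7], [-1.18, 4.32], [0.11, 2.71], [-2.7, 2.7]. Speed limits (rad/s): [2.57, 2.57, 3.14, 3.14, 3.14, 3.14].

## Interface

Orientations are given as a rotation vector (axis times angle).
In Python, from rig import robot gives the robot as it stands. The module is installed in compiled form; this text tells all that it offers.
- The arm moves only by the tool send_rows, never from a script. Its argument "increments" is a list of rows, each an object with "dr": the turn, a rotation vector about the tool's x, y, z scaled (see below), a list of three; "offset": the shift along the tool's x, y, z scaled (see below), a list of three; "gripper": the closure, from 0 (fully open) to 1 (shut). A call has 1 to 12 rows; each row shifts and turns the commanded pose from where the row before left it, along the tool's axes as they then stand; what a row does not reach is not made up. The controller multiplies each number of a shift by 2.5 cm and each number of a turn by 0.08 rad. A row lasts 1/10 s, in which the tool goes at most 50 mm and 8.59 degrees, less where a joint would pass 70% of its speed; a pose out of reach is approached as far as the arm can. A call with a number of a shift or a turn outside -1 to 1 is refused whole. A call with a gripper value outside its range is refused whole. The fingers move at their own pace and stop on an object; "newtons" is the grip in N (left out, the last holds). Time passes only in rows, so rows that do not move let the fingers close. It gives the time, the measured TCP pose, the force, the opening and the grip force at its end, in the units of the state.
- robot.read_state(): the state, without advancing time (a new reading comes with each control period).
- robot.capture(name): name is "scene" or "top"; returns the picture (384x512x3 uint8, red, green, blue); there is no depth.
- robot.camera_info(name): a dict with "intrinsics" (3x3 intrinsics, pixels), "pose" (4x4, takes a point from camera to world coordinates). Camera axes: x right, y up, looking along -z (the intrinsics and any distortion apply to the point x, -y, -z); pixel columns grow to the right and rows downward; lengths in mm; the calibration is good to about 2 mm. A picture is of the moment at which its call begins. camera_info takes no time and is no camera call.
- robot.close_job(): hands the job in; it is judged then, once.
The state is a dict: "clock": time; "joints": joint angles; "qvel": joint speeds; "joint_efforts": joint torques, N m; "position": TCP position; "orientation": TCP orientation; "contact_force": force on the tool from outside, world axes, zero at the start; "torque": the same for the moment, N m; "opening": finger opening in mm; "finger_force": force on a finger pad.
Only numpy, scipy, OpenCV 4.12 (cv2) and the standard library are available. Lean on these libraries where they do the work, as an engineer would, in place of code of your own. Each camera call takes 0.05 s, during which the arm holds its last target. There are 200 camera calls.

## Working session

There is one attempt and no reset: what is moved stays moved. The work goes in short steps, Python scripts to look and compute and a tool call to move; the robot and the scene stay as the last step left them, time stands still between calls to the robot, and variables do not carry over. Pictures are saved under pics/ and viewed, at most 12 in all, crops included, and the job is handed in when it is done.

Besides the shell and the picture viewer there is one more tool, called after "Call:" by a JSON object that holds its "op" and its "data", one argument or row to a line. send_rows: Moves the arm, as the interface text tells. Shifts and turns lie within -1 to 1; 1 stands for 2.5 cm of shift or 0.08 rad of turn. Its arguments: {"type":"object","properties":{"increments":{"type":"array"},"newtons":{"type":"number"}},"required":["increments"]}

```bash
mkdir -p pics; python3 - <<'E'
from rig import robot
import cv2
for n in("scene","top"):
    cv2.imwrite(f"pics/{n}0.png",robot.capture(n)[:,:,::-1])
    i=robot.camera_info(n);print(n,i)
print(robot.read_state())
E
```

```text
scene {'intrinsics': array([[424.79122537,   0.        , 256.70905958],
       [  0.        , 424.79122537, 188.3788616 ],
       [  0.        ,   0.        ,   1.        ]]), 'pose': array([[ 6.68544936e-01,  4.46824670e-01, -5.94470674e-01,
        -5.45443961e+01],
       [-7.43615370e-01,  3.91812577e-01, -5.41774017e-01,
        -4.29598332e+02],
       [-9.15690937e-03,  8.04257806e-01,  5.94210007e-01,
         7.08633305e+02],
       [ 0.00000000e+00,  0.00000000e+00,  0.00000000e+00,
         1.00000000e+00]])}
top {'intrinsics': array([[462.9025745 ,   0.        , 262.62641965],
       [  0.        , 462.9025745 , 190.31677457],
       [  0.        ,   0.        ,   1.        ]]), 'pose': array([[ 3.44211597e-02,  9.75686315e-01, -2.16451839e-01,
         2.52085914e+02],
       [-9.99405440e-01,  3.31734137e-02, -9.39630917e-03,
         1.01884678e+02],
       [-1.98740386e-03,  2.16646577e-01,  9.76248078e-01,
         1.40573697e+03],
       [ 0.00000000e+00,  0.00000000e+00,  0.00000000e+00,
         1.00000000e+00]])}
{'clock': 0.1, 'joints': array([ 1.07899507e+00,  2.76481149e-01,  1.50595848e+00, -2.99748494e-05,
        1.36069488e+00, -1.20999477e-01]), 'qvel': array([ 4.28223686e-04, -3.32964593e-03, -3.74831223e-03,  2.29896424e-03,
        4.40386726e-04,  3.41715514e-05]), 'joint_efforts': array([ 1.09836797e-03, -4.05455339e+01, -2.37781817e+01,  7.04255118e-02,
        2.98175763e-02, -5.74114119e-05]), 'position': array([208.14121932, 535.48056842, 204.73924603]), 'orientation': array([-5.79032547e-01, -3.08732473e+00,  2.32270596e-03]), 'contact_force': array([-0.00170576, -0.33903145, -0.01710019]), 'torque': array([-0.03141278, -0.04552351, -0.00054523]), 'finger_force': 0.0, 'opening': 93.94669304507282}
```

View pics/scene0.png

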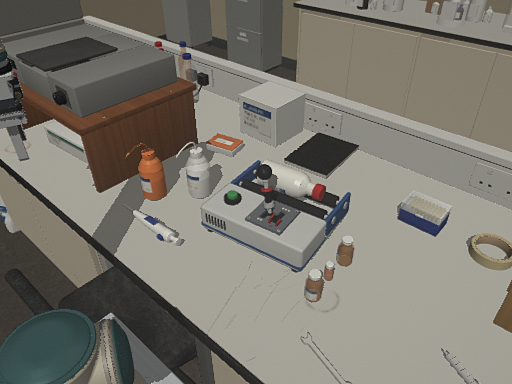

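View pics/top0.png

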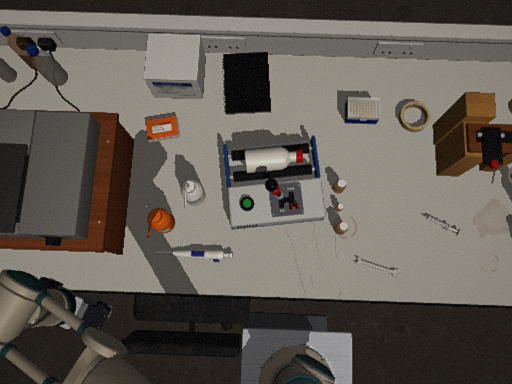

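The scene view shows the roller with its green button at (232,197) and black knob at about (264,172). In the top view the button is at (247,203), the knob at about (271,185) and the gate plate at about (288,200). The look-alikes are the black rollers and black housing for the knob, and the red lever parts, red cheeks and red cap for each other. Two brown bottles sit at (340,185) and (341,228), with the vial at (340,207). Next I'll measure and check with one close crop.

```bash
cat > h.py <<'E'
import numpy as np,cv2
from rig import robot
def ray(n,u,v):
    i=robot.camera_info(n);K,P=i["intrinsics"],i["pose"]
    d=P[:3,:3]@np.array([(u-K[0,2])/K[0,0],-(v-K[1,2])/K[1,1],-1]);return P[:3,3],d/np.linalg.norm(d)
def plane(n,u,v,z):
    o,d=ray(n,u,v);return o+d*(z-o[2])/d[2]
def tri(a,b):
    (o,d),(p,e)=ray("scene",*a),ray("top",*b)
    A=np.stack([d,-e],1);t=np.linalg.lstsq(A,p-o,rcond=None)[0]
    x,y=o+t[0]*d,p+t[1]*e;return (x+y)/2,np.linalg.norm(x-y)
def proj(n,X):
    i=robot.camera_info(n);K,P=i["intrinsics"],i["pose"]
    c=P[:3,:3].T@(np.array(X)-P[:3,3]);return K[0,0]*c[0]/-c[2]+K[0,2],-K[1,1]*c[1]/-c[2]+K[1,2]
def blobs(im,lo,hi,roi,amin=8):
    x0,y0,x1,y1=roi
    m=cv2.inRange(cv2.cvtColor(im[y0:y1,x0:x1],cv2.COLOR_RGB2HSV),np.array(lo),np.array(hi))
    n,l,s,c=cv2.connectedComponentsWithStats(m)
    return [(round(c[k][0]+x0,1),round(c[k][1]+y0,1),s[k].tolist()) for k in range(1,n) if s[k][4]>=amin]
E
python3 - <<'E'
from h import *
R={"scene":(195,150,360,270),"top":(220,135,330,235)}
cs=[]
for n in R:
    im=cv2.imread(f"pics/{n}0.png")[:,:,::-1].copy();x0,y0,x1,y1=R[n]
    print(n,"green",blobs(im,(45,80,40),(85,255,255),R[n]))
    print("blue",blobs(im,(105,100,40),(125,255,255),R[n],15))
    print("red",blobs(im,(0,150,70),(6,255,255),R[n],4),blobs(im,(174,150,70),(180,255,255),R[n],4))
    print("dark",blobs(im,(0,0,0),(180,255,45),R[n],30))
    cs.append(cv2.resize(im[y0:y1,x0:x1],(400*1,int(400*(y1-y0)/(x1-x0))),interpolation=cv2.INTER_CUBIC))
h=max(c.shape[0] for c in cs)
cs=[cv2.copyMakeBorder(c,0,h-c.shape[0],0,0,cv2.BORDER_CONSTANT) for c in cs]
cv2.imwrite("pics/c1.png",np.hstack(cs)[:,:,::-1])
E
```

```text
scene green [(np.float64(231.8), np.float64(194.6), [32, 41, 11, 9, 77])]
blue [(np.float64(245.5), np.float64(172.2), [36, 10, 29, 25, 117]), (np.float64(337.4), np.float64(208.7), [130, 43, 25, 42, 176]), (np.float64(255.3), np.float64(248.0), [7, 72, 104, 48, 153])]
red [(np.float64(317.0), np.float64(190.3), [117, 34, 13, 15, 102]), (np.float64(266.1), np.float64(189.2), [66, 37, 11, 5, 40]), (np.float64(271.7), np.float64(215.7), [75, 64, 4, 4, 7]), (np.float64(269.2), np.float64(220.5), [74, 69, 2, 4, 4]), (np.float64(277.6), np.float64(221.7), [81, 69, 5, 7, 14])] []
dark [(np.float64(318.7), np.float64(158.8), [90, 0, 68, 25, 912]), (np.float64(263.6), np.float64(172.5), [60, 15, 17, 14, 116]), (np.float64(268.7), np.float64(195.0), [54, 39, 30, 14, 123]), (np.float64(328.9), np.float64(200.4), [120, 42, 24, 16, 68]), (np.float64(232.4), np.float64(200.0), [30, 44, 16, 11, 66]), (np.float64(308.3), np.float64(206.9), [89, 44, 43, 25, 105])]
top green [(np.float64(246.6), np.float64(202.8), [22, 63, 10, 10, 69])]
blue [(np.float64(315.4), np.float64(156.2), [92, 1, 8, 41, 130]), (np.float64(226.5), np.float64(165.4), [3, 10, 8, 42, 153])]
red [(np.float64(299.4), np.float64(155.8), [76, 15, 7, 13, 63]), (np.float64(276.0), np.float64(191.8), [52, 52, 8, 8, 26]), (np.float64(291.4), np.float64(205.6), [71, 69, 2, 4, 7]), (np.float64(297.2), np.float64(205.2), [77, 68, 2, 5, 6])] [(np.float64(277.8), np.float64(188.2), [57, 52, 2, 3, 4])]
dark [(np.float64(312.7), np.float64(153.7), [90, 4, 6, 29, 54]), (np.float64(296.9), np.float64(147.2), [58, 8, 31, 10, 170]), (np.float64(237.9), np.float64(154.5), [11, 14, 15, 11, 132]), (np.float64(273.0), np.float64(174.7), [13, 29, 79, 28, 820]), (np.float64(287.9), np.float64(200.7), [59, 57, 18, 17, 164]), (np.float64(246.4), np.float64(203.3), [20, 62, 14, 13, 81])]
```

View pics/c1.png

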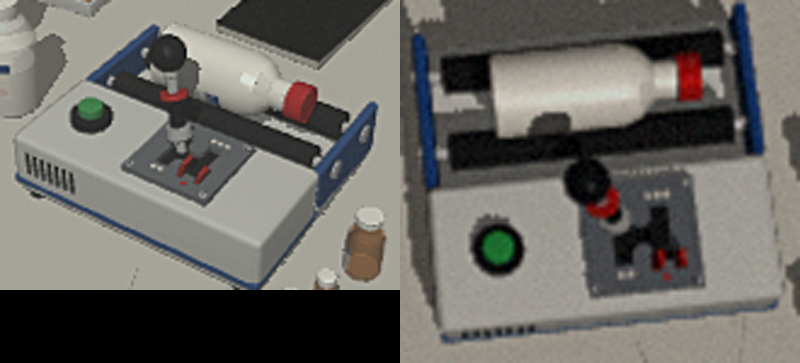

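The crop confirms the choices: knob at scene (263.9,172.3) and top (271.4,185.3), and the lever leaning forward in the first (far-left) slot. The gate plate and button are also clear. Next come the machine pose and the lever angles.

```bash
python3 - <<'E'
from h import *
np.set_printoptions(precision=1,suppress=True)
B,e=tri((231.8,194.6),(246.6,202.8));print("btn tri",B,e)
Bt=plane("top",246.6,202.8,100);Bs=plane("scene",231.8,194.6,100);print(Bt,Bs)
K,e=tri((263.9,172.3),(271.4,185.3));print("knob",K,e)
for z in(60,110):
    a=plane("top",226.5,165.4,z);b=plane("top",315.4,156.2,z);d=a-b;print("len",np.linalg.norm(d),"yaw",np.arctan2(-d[0],d[1]))
c=lambda x,y:((x-400)/3.636+220,y/3.636+135)
P=[plane("top",*c(x,y),86) for x,y in((692,168),(705,285),(590,297))];print(P)
print("sides",np.linalg.norm(P[0]-P[1]),np.linalg.norm(P[1]-P[2]))
d=P[2]-P[1];print("yaw plate y",np.arctan2(-d[0],d[1]));d=P[0]-P[1];print("yaw plate x",np.arctan2(d[1],d[0]))
f=[plane("top",*c(x,y),78) for x,y in((440,330),(778,297))]
d=f[0]-f[1];print("front",np.linalg.norm(d),np.arctan2(-d[0],d[1]))
print("gate mid from plate",(P[0]+P[2])/2)
for yaw in(.05,.07,.09):
    R=np.array([[np.cos(yaw),-np.sin(yaw)],[np.sin(yaw),np.cos(yaw)]])
    g=(Bt[:2]+Bs[:2])/2-R@[0,115];print(yaw,"gate",g,"knob local",R.T@(K[:2]-g),K[2])
E
```

```text
btn tri [504.3 159.9  92.6] 1.159251556371429
[503.3 159.2 100. ] [497.1 153.1 100. ]
knob [540.9  90.4 169.6] 0.40277331030118263
len 270.16036340174026 yaw 0.14093255481002934
len 260.122727165572 yaw 0.14093255481002917
[array([575.8,   5.1,  86. ]), array([480.6,  -6.8,  86. ]), array([467.8,  84.2,  86. ])]
sides 95.99971926293888 91.88317277658929
yaw plate y 0.13922514509529252
yaw plate x 0.12452731125178716
front 270.57969192212823 0.1322974412596587
gate mid from plate [521.8  44.6  86. ]
0.05 gate [505.9  41.3] knob local [37.4 47.3] 169.55076907633577
0.07 gate [508.2  41.4] knob local [36.  46.5] 169.55076907633577
0.09 gate [510.5  41.6] knob local [34.6 45.8] 169.55076907633577
```

Call:
{"op": "send_rows", "data": {
  "increments": [
    {"dr": [0, 0, -0.9], "offset": [0, 0, -0.2], "gripper": 1},
    {"dr": [0, 0, -0.9], "offset": [0, 0, -0.2], "gripper": 1},
    {"dr": [0, 0, -0.9], "offset": [0, 0, -0.2], "gripper": 1},
    {"dr": [0, 0, -0.9], "offset": [0, 0, -0.2], "gripper": 1},
    {"dr": [0, 0, -0.9], "offset": [0, 0, -0.2], "gripper": 1},
    {"dr": [0, 0, -0.9], "offset": [0, 0, -0.2], "gripper": 1},
    {"dr": [0, 0, -0.94], "offset": [0, 0, -0.2], "gripper": 1},
    {"dr": [0, 0, 0], "offset": [0, 0, 0], "gripper": 1}
  ]
}}

```text
clock: 0.9
position: [208.5, 536.1, 240.7]
orientation: [-0.214, 3.134, 0.001]
contact_force: [-0.0, 0.2, -0.6]
opening: 33.5
finger_force: 0.0
```

Call:
{"op": "send_rows", "data": {
  "increments": [
    {"dr": [0, 0, 0], "offset": [-0.2, -1, 0], "gripper": 1},
    {"dr": [0, 0, 0], "offset": [-0.2, -1, 0], "gripper": 1},
    {"dr": [0, 0, 0], "offset": [-0.2, -1, 0], "gripper": 1},
    {"dr": [0, 0, 0], "offset": [-0.2, -1, 0], "gripper": 1},
    {"dr": [0, 0, 0], "offset": [-0.2, -1, 0], "gripper": 1},
    {"dr": [0, 0, 0], "offset": [-0.2, -1, 0], "gripper": 1},
    {"dr": [0, 0, 0], "offset": [-0.2, -1, 0], "gripper": 1},
    {"dr": [0, 0, 0], "offset": [-0.2, -1, 0], "gripper": 1},
    {"dr": [0, 0, 0], "offset": [-0.2, -1, 0], "gripper": 1},
    {"dr": [0, 0, 0], "offset": [-0.2, -1, 0], "gripper": 1}
  ]
}}

```text
clock: 1.9
position: [291.8, 293.9, 240.0]
orientation: [0.212, -3.134, 0.001]
contact_force: [-0.6, 0.1, -0.5]
opening: 0.7
finger_force: 0.0
```

Call:
{"op": "send_rows", "data": {
  "increments": [
    {"dr": [0, 0, 0], "offset": [-1, -0.9, 0], "gripper": 1},
    {"dr": [0, 0, 0], "offset": [-1, -0.9, 0], "gripper": 1},
    {"dr": [0, 0, 0], "offset": [-1, -0.9, 0], "gripper": 1},
    {"dr": [0, 0, 0], "offset": [-1, -0.9, 0], "gripper": 1},
    {"dr": [0, 0, 0], "offset": [-1, -0.9, 0], "gripper": 1},
    {"dr": [0, 0, 0], "offset": [-1, -0.9, 0], "gripper": 1},
    {"dr": [0, 0, 0], "offset": [-1, -0.9, 0], "gripper": 1},
    {"dr": [0, 0, 0], "offset": [-1, -0.9, 0], "gripper": 1},
    {"dr": [0, 0, 0], "offset": [-1, -0.9, 0], "gripper": 1},
    {"dr": [0, 0, 0], "offset": [-1, -0.9, 0], "gripper": 1},
    {"dr": [0, 0, 0], "offset": [0, 0, 0], "gripper": 1},
    {"dr": [0, 0, 0], "offset": [0, 0, 0], "gripper": 1}
  ]
}}

```text
clock: 3.1
position: [569.8, 105.9, 239.5]
orientation: [0.21, -3.132, -0.001]
contact_force: [0.0, 0.7, -0.6]
opening: 0.6
finger_force: 0.0
```

```bash
cat >> h.py <<'E'
yaw=.137;G=np.array([520.5,45.]);R2=np.array([[np.cos(yaw),-np.sin(yaw)],[np.sin(yaw),np.cos(yaw)]])
def loc(p):return np.r_[R2.T@(np.array(p)[:2]-G),p[2]]
def look(name,full=False):
    ims=[];np.set_printoptions(precision=1,suppress=True)
    s=robot.read_state();print("local tcp",loc(s["position"]),"F",s["contact_force"],s["clock"])
    for n,(x0,y0,x1,y1) in {"scene":(195,130,335,250),"top":(220,135,330,229)}.items():
        im=robot.capture(n);u,v=proj(n,s["position"]);print(n,"tcp px",round(u,1),round(v,1))
        ims.append(cv2.resize(im[y0:y1,x0:x1],(400,343),interpolation=cv2.INTER_CUBIC))
    cv2.imwrite(name,np.hstack(ims)[:,:,::-1])
E
python3 -c "
from h import *
look('pics/c2.png')"
```

```text
local tcp [ 57.2  53.6 239.5] F [ 0.   0.7 -0.6] 3.1
scene tcp px 267.3 138.0
top tcp px 266.2 168.3
```

View pics/c2.png

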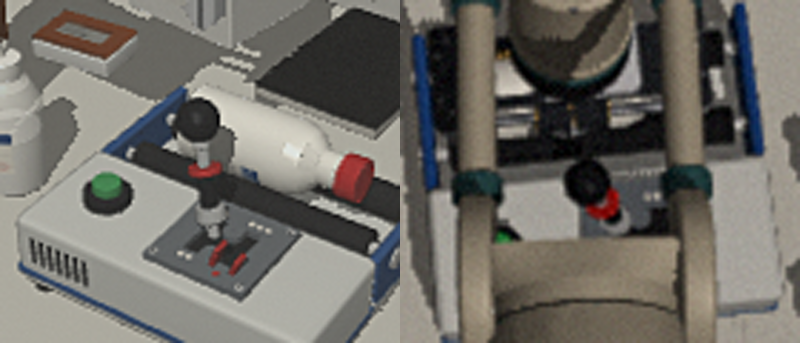

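The scene crop shows the lever undisturbed with the knob at about (264,171). A grey finger seems to show near (267,140), above and behind the knob, and the top view is blocked by the arm. I'll now lower the shut fingers ahead of the knob.

Call:
{"op": "send_rows", "data": {
  "increments": [
    {"dr": [0, 0, 0], "offset": [-0.36, -0.46, 0], "gripper": 1},
    {"dr": [0, 0, 0], "offset": [0, 0, 0.6], "gripper": 1},
    {"dr": [0, 0, 0], "offset": [0, 0, 0.6], "gripper": 1},
    {"dr": [0, 0, 0], "offset": [0, 0, 0.6], "gripper": 1},
    {"dr": [0, 0, 0], "offset": [0, 0, 0.7], "gripper": 1},
    {"dr": [0, 0, 0], "offset": [0, 0, 0.7], "gripper": 1},
    {"dr": [0, 0, 0], "offset": [0, 0, 0], "gripper": 1},
    {"dr": [0, 0, 0], "offset": [0, 0, 0], "gripper": 1}
  ]
}}

```text
clock: 4.0
position: [580.8, 96.0, 160.9]
orientation: [-0.215, 3.134, -0.0]
contact_force: [0.3, 0.0, 0.4]
opening: 0.2
finger_force: 0.0
```

```bash
python3 -c "
from h import *
look('pics/c3.png')"
```

```text
local tcp [ 66.7  42.3 160.9] F [0.3 0.  0.4] 4.0
scene tcp px 273.4 167.2
top tcp px 269.7 172.0
```

View pics/c3.png

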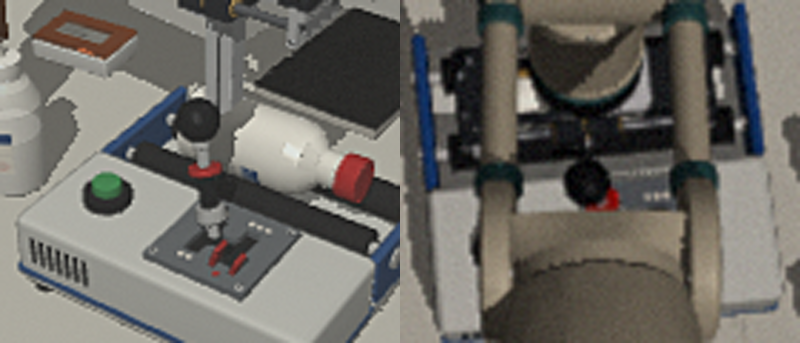

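The fingers stand just ahead of the knob: knob at scene about (264,172), fingertips at about (273,168), contact force zero. I'll now push it gently back towards neutral.

Call:
{"op": "send_rows", "data": {
  "increments": [
    {"dr": [0, 0, 0], "offset": [0.15, 0, 0], "gripper": 1},
    {"dr": [0, 0, 0], "offset": [0.15, 0, 0], "gripper": 1},
    {"dr": [0, 0, 0], "offset": [0.15, 0, 0], "gripper": 1},
    {"dr": [0, 0, 0], "offset": [0.15, 0, 0], "gripper": 1},
    {"dr": [0, 0, 0], "offset": [0.15, 0, 0], "gripper": 1},
    {"dr": [0, 0, 0], "offset": [0.15, 0, 0], "gripper": 1},
    {"dr": [0, 0, 0], "offset": [0.15, 0, 0], "gripper": 1},
    {"dr": [0, 0, 0], "offset": [0.15, 0, 0], "gripper": 1}
  ]
}}

```text
clock: 4.9
position: [550.6, 91.9, 160.5]
orientation: [-0.214, 3.134, 0.0]
contact_force: [1.7, 1.2, 0.7]
opening: 0.7
finger_force: 0.5
```

Call:
{"op": "send_rows", "data": {
  "increments": [
    {"dr": [0, 0, 0], "offset": [0.1, 0, 0], "gripper": 1},
    {"dr": [0, 0, 0], "offset": [0.1, 0, 0], "gripper": 1},
    {"dr": [0, 0, 0], "offset": [0.08, 0, 0], "gripper": 1},
    {"dr": [0, 0, 0], "offset": [0, 0, 0], "gripper": 1},
    {"dr": [0, 0, 0], "offset": [0, 0, 0], "gripper": 1}
  ]
}}

```text
clock: 5.4
position: [543.7, 90.9, 160.3]
orientation: [0.214, -3.134, 0.0]
contact_force: [0.8, 0.9, 0.5]
opening: 0.3
finger_force: 0.2
```

```bash
cat >> h.py <<'E'
def knob():
    # dark blob centre in the scene view -> y from slot given: intersect ray with the knob sphere (r=150 about pivot)
    im=robot.capture("scene");s=robot.read_state()
    m=cv2.inRange(cv2.cvtColor(im,cv2.COLOR_RGB2GRAY),0,42)
    m[:140]=0;m[215:]=0;m[:,:235]=0;m[:,310:]=0
    D=cv2.distanceTransform(m,cv2.DIST_L2,5);_,r,_,p=cv2.minMaxLoc(D)
    ys,xs=np.where((m>0)&(np.hypot(*(np.indices(m.shape)-np.array([[[p[1]]],[[p[0]]]])))<10));p=(xs.mean(),ys.mean())
    o,d=ray("scene",*p);c=np.r_[G,30.];b=d@(o-c);q=(o-c)@(o-c)-150**2
    t=-b-np.sqrt(max(0,b*b-q));K=loc(o+d*t)
    print("knob px",p,"r",r,"local",K,"fore",np.arcsin(K[0]/150),"across",-np.arctan2(K[1],K[2]-30))
E
python3 -c "
from h import *
look('pics/c4.png');knob()"
```

```text
local tcp [ 29.3  42.3 160.3] F [0.8 0.9 0.5] 5.4
scene tcp px 264.6 175.0
top tcp px 271.1 185.1
knob px (np.float64(293.7037037037037), np.float64(157.44444444444446)) r 3.0 local [102.4   9.6 180.1] fore 0.7514241086849933 across -0.06408330679530358
```

View pics/c4.png

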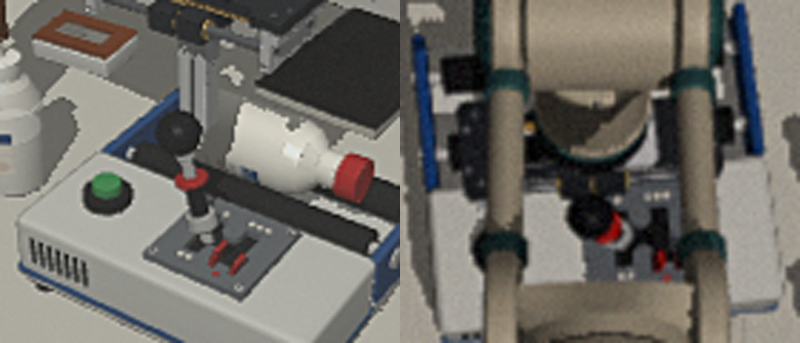

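Knob is now at scene (257.7,175.8) and top (272.5,194.5), with the fingers still behind it and the lever's sideways lean unchanged. Next I'll triangulate.

```bash
python3 - <<'E'
from h import *
np.set_printoptions(precision=2,suppress=True)
for a,b in(((263.9,172.3),(271.4,185.3)),((257.7,175.8),(272.5,194.5))):
    K,e=tri(a,b);L=loc(K);print(L,e,"f",np.arcsin(L[0]/150),"a",-np.arctan2(L[1],L[2]-30),"|r|",np.linalg.norm(L-[0,0,30]))
for a in(-.3,.3):
  for f in (-.05,0,.05,.15,.31):
    l=np.array([150*np.sin(f),-150*np.sin(a)*np.cos(f),30+150*np.cos(a)*np.cos(f)]);w=np.r_[R2@l[:2]+G,l[2]]
    print(a,f,"scene",np.round(proj("scene",w),1),"top",np.round(proj("top",w),1))
E
```

```text
[ 26.42  42.14 169.55] 0.40277331030118263 f 0.1770397022175842 a -0.2932898060542809 |r| 148.15003442784877
[ -0.33  41.65 175.49] 0.9123156903410637 f -0.0021894208812668656 a -0.27884480504069464 |r| 151.33647238500413
-0.3 -0.05 scene [254.7 177.9] top [271.9 197.2]
-0.3 0 scene [256.6 176.2] top [271.6 194.5]
-0.3 0.05 scene [258.5 174.7] top [271.3 191.9]
-0.3 0.15 scene [262.4 172.1] top [270.9 186.7]
-0.3 0.31 scene [268.6 169.4] top [270.6 178.8]
0.3 -0.05 scene [289.5 191.2] top [304.3 193.9]
0.3 0 scene [291.3 189.4] top [304.  191.3]
0.3 0.05 scene [293.1 187.7] top [303.6 188.6]
0.3 0.15 scene [296.4 184.7] top [302.7 183.4]
0.3 0.31 scene [301.  181.2] top [301.  175.8]
```

Knob is at f≈0.00, a≈-0.28, with the radius check 151 mm against 150. I'll now go round to the left side of the knob.

Call:
{"op": "send_rows", "data": {
  "increments": [
    {"dr": [0, 0, 0], "offset": [-0.42, 0, 0], "gripper": 1},
    {"dr": [0, 0, 0], "offset": [-0.42, 0, 0], "gripper": 1},
    {"dr": [0, 0, 0], "offset": [0, 0.64, 0], "gripper": 1},
    {"dr": [0, 0, 0], "offset": [0, 0.64, 0], "gripper": 1},
    {"dr": [0, 0, 0], "offset": [0, 0.64, 0], "gripper": 1},
    {"dr": [0, 0, 0], "offset": [0.5, 0, 0], "gripper": 1},
    {"dr": [0, 0, 0], "offset": [0.5, 0, 0], "gripper": 1},
    {"dr": [0, 0, 0], "offset": [0.5, 0, 0], "gripper": 1},
    {"dr": [0, 0, 0], "offset": [0.5, 0, 0], "gripper": 1},
    {"dr": [0, 0, 0], "offset": [0, 0, 0], "gripper": 1},
    {"dr": [0, 0, 0], "offset": [0, 0, 0], "gripper": 1}
  ]
}}

```text
clock: 6.65
position: [508.7, 134.2, 160.9]
orientation: [-0.213, 3.133, 0.0]
contact_force: [0.7, -0.1, -0.6]
opening: 0.6
finger_force: 0.0
```

Call:
{"op": "send_rows", "data": {
  "increments": [
    {"dr": [0, 0, 0], "offset": [0, -0.15, 0], "gripper": 1},
    {"dr": [0, 0, 0], "offset": [0, -0.15, 0], "gripper": 1},
    {"dr": [0, 0, 0], "offset": [0, -0.15, 0], "gripper": 1},
    {"dr": [0, 0, 0], "offset": [0, -0.15, 0], "gripper": 1},
    {"dr": [0, 0, 0], "offset": [0, -0.15, 0], "gripper": 1},
    {"dr": [0, 0, 0], "offset": [0, -0.15, 0], "gripper": 1},
    {"dr": [0, 0, 0], "offset": [0, -0.15, 0], "gripper": 1},
    {"dr": [0, 0, 0], "offset": [0, -0.15, 0], "gripper": 1}
  ]
}}

```text
clock: 7.45
position: [512.9, 104.7, 160.6]
orientation: [-0.214, 3.134, 0.001]
contact_force: [-1.5, 1.5, 1.1]
opening: 0.6
finger_force: 0.7
```

Call:
{"op": "send_rows", "data": {
  "increments": [
    {"dr": [0, 0, 0], "offset": [0, -0.15, 0], "gripper": 1},
    {"dr": [0, 0, 0], "offset": [0, -0.15, 0], "gripper": 1},
    {"dr": [0, 0, 0], "offset": [0, -0.15, 0], "gripper": 1},
    {"dr": [0, 0, 0], "offset": [0, -0.15, 0], "gripper": 1},
    {"dr": [0, 0, 0], "offset": [0, -0.15, 0], "gripper": 1}
  ]
}}

```text
clock: 7.95
position: [515.4, 85.9, 160.4]
orientation: [0.214, -3.134, 0.0]
contact_force: [0.3, 0.5, 2.2]
opening: 0.3
finger_force: 0.5
```

Call:
{"op": "send_rows", "data": {
  "increments": [
    {"dr": [0, 0, 0], "offset": [0, -0.15, 0], "gripper": 1},
    {"dr": [0, 0, 0], "offset": [0, -0.15, 0], "gripper": 1},
    {"dr": [0, 0, 0], "offset": [0, -0.15, 0], "gripper": 1},
    {"dr": [0, 0, 0], "offset": [0, -0.15, 0], "gripper": 1},
    {"dr": [0, 0, 0], "offset": [0, 0, 0], "gripper": 1}
  ]
}}

```text
clock: 8.45
position: [517.4, 70.8, 160.4]
orientation: [0.213, -3.134, 0.001]
contact_force: [-0.7, -0.4, -0.1]
opening: 0.3
finger_force: 0.1
```

```bash
python3 -c "
from h import *
look('pics/c5.png')"
```

```text
local tcp [  0.5  25.9 160.4] F [-0.7 -0.4 -0.1] 8.45
scene tcp px 263.7 183.5
top tcp px 278.2 194.7
```

View pics/c5.png

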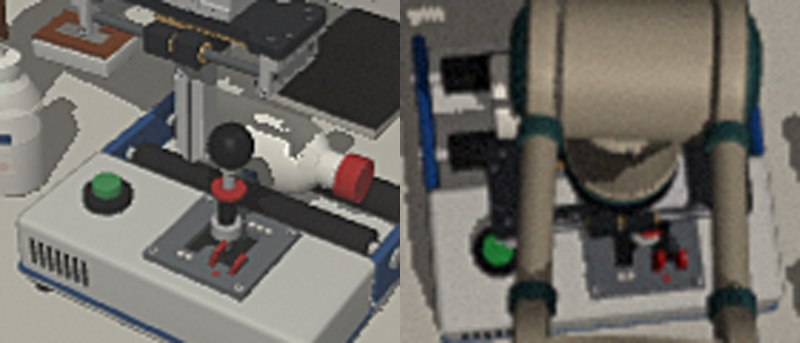

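The lever is upright in mid-neutral with the knob at scene (276,181), and the sleeve is down. I'll continue pushing right.

Call:
{"op": "send_rows", "data": {
  "increments": [
    {"dr": [0, 0, 0], "offset": [0, -0.15, 0], "gripper": 1},
    {"dr": [0, 0, 0], "offset": [0, -0.15, 0], "gripper": 1},
    {"dr": [0, 0, 0], "offset": [0, -0.15, 0], "gripper": 1},
    {"dr": [0, 0, 0], "offset": [0, -0.15, 0], "gripper": 1},
    {"dr": [0, 0, 0], "offset": [0, -0.15, 0], "gripper": 1},
    {"dr": [0, 0, 0], "offset": [0, -0.15, 0], "gripper": 1},
    {"dr": [0, 0, 0], "offset": [0, -0.15, 0], "gripper": 1},
    {"dr": [0, 0, 0], "offset": [0, -0.15, 0], "gripper": 1},
    {"dr": [0, 0, 0], "offset": [0, -0.1, 0], "gripper": 1}
  ]
}}

```text
clock: 9.45
position: [521.8, 38.8, 160.3]
orientation: [0.214, -3.134, -0.0]
contact_force: [-0.1, 1.3, -0.0]
opening: 0.2
finger_force: 0.3
```

Call:
{"op": "send_rows", "data": {
  "increments": [
    {"dr": [0, 0, 0], "offset": [0, -0.08, 0], "gripper": 1},
    {"dr": [0, 0, 0], "offset": [0, -0.08, 0], "gripper": 1},
    {"dr": [0, 0, 0], "offset": [0, 0, 0], "gripper": 1}
  ]
}}

```text
clock: 9.75
position: [522.4, 35.0, 160.5]
orientation: [-0.214, 3.134, -0.0]
contact_force: [0.7, -0.1, -0.6]
opening: 0.6
finger_force: 0.1
```

```bash
python3 -c "
from h import *
look('pics/c6.png')"
```

```text
local tcp [  0.5 -10.2 160.5] F [ 0.7 -0.1 -0.6] 9.75
scene tcp px 277.6 188.8
top tcp px 291.2 193.3
```

View pics/c6.png

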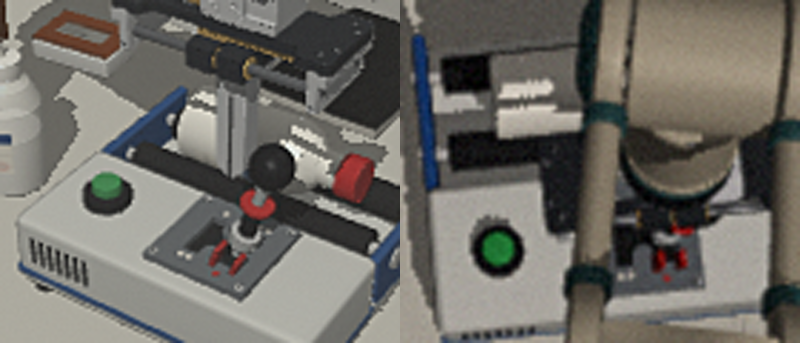

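Knob is at scene (290,188), against (291,189) predicted for a=0.30, f=0. I'll nudge it a touch further right.

Call:
{"op": "send_rows", "data": {
  "increments": [
    {"dr": [0, 0, 0], "offset": [0, -0.08, 0], "gripper": 1},
    {"dr": [0, 0, 0], "offset": [0, -0.06, 0], "gripper": 1},
    {"dr": [0, 0, 0], "offset": [0, 0, 0], "gripper": 1}
  ]
}}

```text
clock: 10.15
position: [522.9, 31.6, 160.5]
orientation: [-0.214, 3.134, 0.0]
contact_force: [-0.2, 0.3, 0.3]
opening: 0.4
finger_force: 0.2
```

Call:
{"op": "send_rows", "data": {
  "increments": [
    {"dr": [0, 0, 0], "offset": [0, 0.6, 0], "gripper": 1},
    {"dr": [0, 0, 0], "offset": [0, 0.6, 0], "gripper": 1},
    {"dr": [0, 0, 0], "offset": [0.6, 0, 0], "gripper": 1},
    {"dr": [0, 0, 0], "offset": [0.6, 0, 0], "gripper": 1},
    {"dr": [0, 0, 0], "offset": [0.6, 0, 0], "gripper": 1},
    {"dr": [0, 0, 0], "offset": [0.05, -0.6, 0], "gripper": 1},
    {"dr": [0, 0, 0], "offset": [0, -0.6, 0], "gripper": 1},
    {"dr": [0, 0, 0], "offset": [0, -0.6, 0], "gripper": 1},
    {"dr": [0, 0, 0], "offset": [0, -0.57, 0], "gripper": 1},
    {"dr": [0, 0, 0], "offset": [0, 0, 0], "gripper": 1},
    {"dr": [0, 0, 0], "offset": [0, 0, 0], "gripper": 1}
  ]
}}

```text
clock: 11.25
position: [480.5, -3.6, 160.5]
orientation: [0.212, -3.134, -0.001]
contact_force: [-0.7, 0.2, 0.4]
opening: 0.3
finger_force: 0.0
```

Call:
{"op": "send_rows", "data": {
  "increments": [
    {"dr": [0, 0, 0], "offset": [-0.15, 0, 0], "gripper": 1},
    {"dr": [0, 0, 0], "offset": [-0.15, 0, 0], "gripper": 1},
    {"dr": [0, 0, 0], "offset": [-0.15, 0, 0], "gripper": 1},
    {"dr": [0, 0, 0], "offset": [-0.15, 0, 0], "gripper": 1},
    {"dr": [0, 0, 0], "offset": [-0.15, 0, 0], "gripper": 1},
    {"dr": [0, 0, 0], "offset": [-0.15, 0, 0], "gripper": 1},
    {"dr": [0, 0, 0], "offset": [-0.15, 0, 0], "gripper": 1}
  ]
}}

```text
clock: 11.95
position: [507.0, 0.1, 160.4]
orientation: [0.214, -3.133, -0.0]
contact_force: [-0.4, -0.5, 0.4]
opening: 0.3
finger_force: 0.4
```

Call:
{"op": "send_rows", "data": {
  "increments": [
    {"dr": [0, 0, 0], "offset": [-0.15, 0, 0], "gripper": 1},
    {"dr": [0, 0, 0], "offset": [-0.15, 0, 0], "gripper": 1},
    {"dr": [0, 0, 0], "offset": [-0.15, 0, 0], "gripper": 1},
    {"dr": [0, 0, 0], "offset": [-0.15, 0, 0], "gripper": 1}
  ]
}}

```text
clock: 12.35
position: [522.2, 2.2, 160.4]
orientation: [-0.214, 3.134, 0.0]
contact_force: [-1.4, 0.7, -0.0]
opening: 0.5
finger_force: 0.3
```

```bash
python3 -c "
from h import *
look('pics/c7.png')"
```

```text
local tcp [ -4.2 -42.6 160.4] F [-1.4  0.7 -0. ] 12.35
scene tcp px 289.4 195.0
top tcp px 303.1 193.8
```

View pics/c7.png

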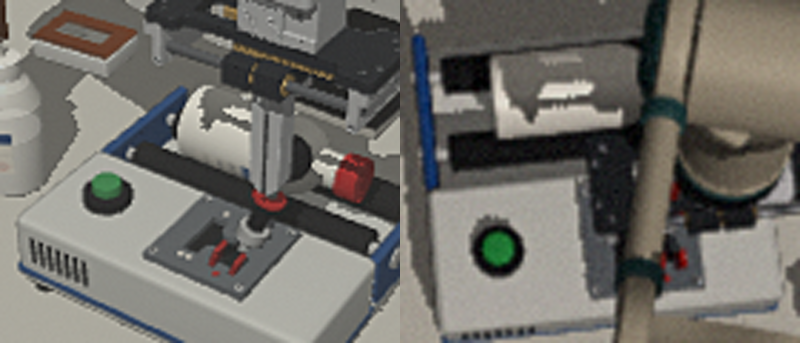

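The fingers hide most of the knob, whose right edge shows at scene (301,188), and the lever is moving into third. I'll continue gently until the force shows the end of the slot.

Call:
{"op": "send_rows", "data": {
  "increments": [
    {"dr": [0, 0, 0], "offset": [-0.15, 0, 0], "gripper": 1},
    {"dr": [0, 0, 0], "offset": [-0.15, 0, 0], "gripper": 1},
    {"dr": [0, 0, 0], "offset": [-0.15, 0, 0], "gripper": 1},
    {"dr": [0, 0, 0], "offset": [-0.15, 0, 0], "gripper": 1}
  ]
}}

```text
clock: 12.85
position: [537.0, 4.2, 160.4]
orientation: [0.214, -3.134, -0.0]
contact_force: [-0.7, 0.2, 0.2]
opening: 0.6
finger_force: 0.3
```

Call:
{"op": "send_rows", "data": {
  "increments": [
    {"dr": [0, 0, 0], "offset": [-0.1, 0, 0], "gripper": 1},
    {"dr": [0, 0, 0], "offset": [-0.08, 0, 0], "gripper": 1}
  ]
}}

```text
clock: 13.05
position: [541.5, 4.8, 160.4]
orientation: [0.214, -3.134, -0.0]
contact_force: [-0.4, -0.6, 0.2]
opening: 0.3
finger_force: 0.3
```

Call:
{"op": "send_rows", "data": {
  "increments": [
    {"dr": [0, 0, 0], "offset": [-0.08, 0, 0], "gripper": 1},
    {"dr": [0, 0, 0], "offset": [0, 0, 0], "gripper": 1}
  ]
}}

```text
clock: 13.25
position: [543.2, 5.1, 160.3]
orientation: [0.214, -3.134, -0.0]
contact_force: [-1.1, 0.4, -0.4]
opening: 0.4
finger_force: 0.3
```

Call:
{"op": "send_rows", "data": {
  "increments": [
    {"dr": [0, 0, 0], "offset": [-0.08, 0, 0], "gripper": 1},
    {"dr": [0, 0, 0], "offset": [0, 0, 0], "gripper": 1}
  ]
}}

```text
clock: 13.45
position: [544.3, 5.3, 160.2]
orientation: [0.214, -3.132, -0.0]
contact_force: [-3.0, -0.5, -0.8]
opening: 0.6
finger_force: 1.3
```

Call:
{"op": "send_rows", "data": {
  "increments": [
    {"dr": [0, 0, 0], "offset": [-0.06, 0, 0], "gripper": 1},
    {"dr": [0, 0, 0], "offset": [0, 0, 0], "gripper": 1}
  ]
}}

```text
clock: 13.65
position: [545.1, 5.4, 160.1]
orientation: [0.214, -3.131, -0.0]
contact_force: [-4.6, -1.0, -0.1]
opening: 0.3
finger_force: 2.5
```

Call:
{"op": "send_rows", "data": {
  "increments": [
    {"dr": [0, 0, 0], "offset": [-0.06, 0, 0], "gripper": 1},
    {"dr": [0, 0, 0], "offset": [0, 0, 0], "gripper": 1}
  ]
}}

```text
clock: 13.85
position: [545.7, 5.5, 160.0]
orientation: [0.214, -3.129, 0.0]
contact_force: [-6.2, -1.3, 1.5]
opening: 0.2
finger_force: 3.4
```

The end stop is felt at about 6 N with the fingers at local x≈20, as expected for home. I'll back off, rise, and check.

Call:
{"op": "send_rows", "data": {
  "increments": [
    {"dr": [0, 0, 0], "offset": [0.3, 0, 0], "gripper": 1},
    {"dr": [0, 0, 0], "offset": [0.6, 0, 0], "gripper": 1},
    {"dr": [0, 0, 0], "offset": [0.6, 0, 0], "gripper": 1},
    {"dr": [0, 0, 0], "offset": [0, 0, -0.8], "gripper": 1},
    {"dr": [0, 0, 0], "offset": [0, 0, -0.8], "gripper": 1},
    {"dr": [0, 0, 0], "offset": [0, 0.8, -0.4], "gripper": 1},
    {"dr": [0, 0, 0], "offset": [0, 0.8, 0], "gripper": 1},
    {"dr": [0, 0, 0], "offset": [0, 0.9, 0], "gripper": 1},
    {"dr": [0, 0, 0], "offset": [0, 0.9, 0], "gripper": 1},
    {"dr": [0, 0, 0], "offset": [0, 0.9, 0], "gripper": 1},
    {"dr": [0, 0, 0], "offset": [0, 0.9, 0], "gripper": 1},
    {"dr": [0, 0, 0], "offset": [0, 0.9, 0], "gripper": 1}
  ]
}}

```text
clock: 15.05
position: [490.7, 152.8, 211.1]
orientation: [-0.214, 3.131, 0.001]
contact_force: [-0.3, 0.2, 0.6]
opening: 0.5
finger_force: 0.0
```

```bash
python3 -c "
from h import *
look('pics/c8.png')"
```

```text
local tcp [-14.8 110.8 211.1] F [-0.3  0.2  0.6] 15.05
scene tcp px 227.7 155.8
top tcp px 247.3 199.5
```

View pics/c8.png

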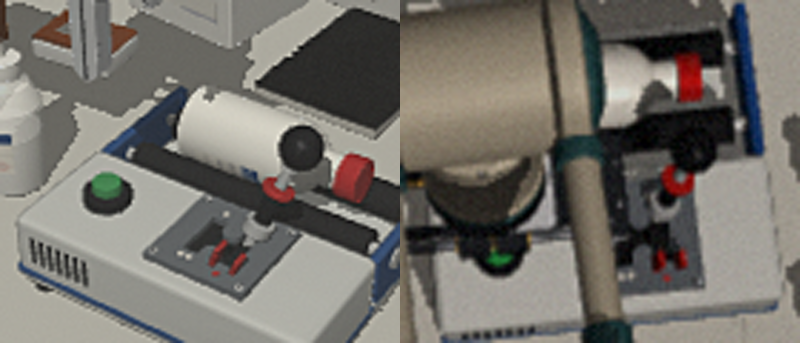

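Knob is at scene (300.4,181.5) and top (301,177). The home-in-third prediction was (301.0,181.2) and (301,176), so it is home, and the bottle is still in place. Now the button.

Call:
{"op": "send_rows", "data": {
  "increments": [
    {"dr": [0, 0, 0], "offset": [-0.3, 0.1, 0.5], "gripper": 1},
    {"dr": [0, 0, 0], "offset": [-0.3, 0, 0.8], "gripper": 1},
    {"dr": [0, 0, 0], "offset": [0, 0, 0.8], "gripper": 1},
    {"dr": [0, 0, 0], "offset": [0, 0, 0.8], "gripper": 1},
    {"dr": [0, 0, 0], "offset": [0, 0, 0.6], "gripper": 1},
    {"dr": [0, 0, 0], "offset": [0, 0, 0], "gripper": 1},
    {"dr": [0, 0, 0], "offset": [0, 0, 0], "gripper": 1}
  ]
}}

```text
clock: 15.85
position: [505.3, 155.5, 122.6]
orientation: [0.213, -3.134, 0.0]
contact_force: [0.0, -0.5, 0.0]
opening: 0.6
finger_force: 0.0
```

```bash
python3 -c "
from h import *
look('pics/c9.png')"
```

```text
local tcp [ -0.  111.5 122.6] F [ 0.  -0.5  0. ] 15.85
scene tcp px 233.1 184.9
top tcp px 247.7 200.6
```

View pics/c9.png

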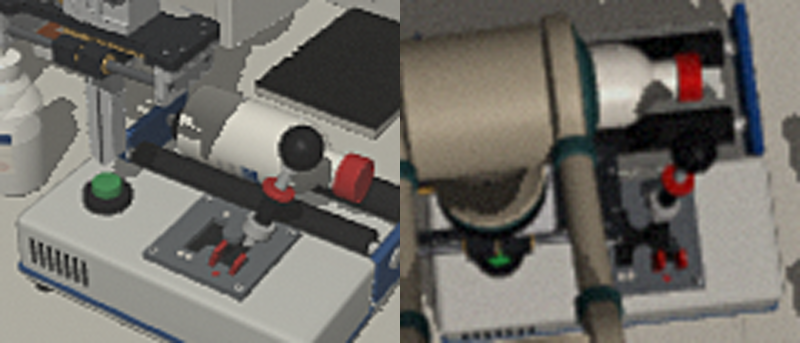

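The fingertips at scene (233,185) sit above the green button at (232,195), and the lever is unchanged. I'll shift 3 mm left and descend, then press.

Call:
{"op": "send_rows", "data": {
  "increments": [
    {"dr": [0, 0, 0], "offset": [0.02, 0.14, 0.3], "gripper": 1},
    {"dr": [0, 0, 0], "offset": [0, 0, 0.3], "gripper": 1},
    {"dr": [0, 0, 0], "offset": [0, 0, 0.2], "gripper": 1},
    {"dr": [0, 0, 0], "offset": [0, 0, 0.1], "gripper": 1},
    {"dr": [0, 0, 0], "offset": [0, 0, 0.1], "gripper": 1},
    {"dr": [0, 0, 0], "offset": [0, 0, 0], "gripper": 1}
  ]
}}

```text
clock: 16.55
position: [503.2, 159.7, 97.8]
orientation: [0.214, -3.133, -0.0]
contact_force: [-0.7, 0.0, 2.4]
opening: 0.6
finger_force: 1.4
```

Call:
{"op": "send_rows", "data": {
  "increments": [
    {"dr": [0, 0, 0], "offset": [0, 0, 0.08], "gripper": 1},
    {"dr": [0, 0, 0], "offset": [0, 0, 0.08], "gripper": 1},
    {"dr": [0, 0, 0], "offset": [0, 0, 0], "gripper": 1}
  ]
}}

```text
clock: 16.85
position: [503.5, 159.6, 94.3]
orientation: [0.214, -3.134, -0.0]
contact_force: [-2.2, 0.3, 5.5]
opening: 0.8
finger_force: 2.4
```

Call:
{"op": "send_rows", "data": {
  "increments": [
    {"dr": [0, 0, 0], "offset": [0, 0, 0.08], "gripper": 1},
    {"dr": [0, 0, 0], "offset": [0, 0, 0.06], "gripper": 1},
    {"dr": [0, 0, 0], "offset": [0, 0, 0], "gripper": 1},
    {"dr": [0, 0, 0], "offset": [0, 0, 0], "gripper": 1}
  ]
}}

```text
clock: 17.25
position: [503.6, 159.7, 93.9]
orientation: [-0.214, 3.133, 0.0]
contact_force: [-7.6, -1.5, 23.7]
opening: 0.4
finger_force: 11.8
```

Stopped hard at z 93.9 with 24 N, so the button is fully down. I'll release, rise clear and look.

Call:
{"op": "send_rows", "data": {
  "increments": [
    {"dr": [0, 0, 0], "offset": [0, 0, -0.2], "gripper": 1},
    {"dr": [0, 0, 0], "offset": [0, 0, -0.3], "gripper": 1},
    {"dr": [0, 0, 0], "offset": [0, 0, -0.8], "gripper": 1},
    {"dr": [0, 0, 0], "offset": [0, 0, -0.8], "gripper": 1},
    {"dr": [0, 0, 0], "offset": [0, 0, -0.8], "gripper": 1},
    {"dr": [0, 0, 0], "offset": [0, 0, -0.8], "gripper": 1},
    {"dr": [0, 0, 0], "offset": [0, 0, -0.8], "gripper": 1},
    {"dr": [0, 0, 0], "offset": [0, 0, 0], "gripper": 1},
    {"dr": [0, 0, 0], "offset": [0, 0, 0], "gripper": 1},
    {"dr": [0, 0, 0], "offset": [0, 0, 0], "gripper": 1}
  ]
}}

```text
clock: 18.25
position: [503.2, 159.5, 201.6]
orientation: [0.214, -3.132, 0.0]
contact_force: [0.5, 0.9, 0.0]
opening: 0.6
finger_force: 0.0
```

```bash
python3 - <<'E'
from h import *
im=robot.capture("scene");cv2.imwrite("pics/f.png",cv2.resize(im[120:310,120:380],(780,570),interpolation=cv2.INTER_CUBIC)[:,:,::-1])
print(blobs(im,(45,80,40),(85,255,255),(195,150,360,270)),robot.read_state()["contact_force"])
E
```

```text
[(np.float64(231.9), np.float64(194.6), [32, 41, 11, 9, 78])] [-0.43847099  0.11595947 -0.21551405]
```

View pics/f.png

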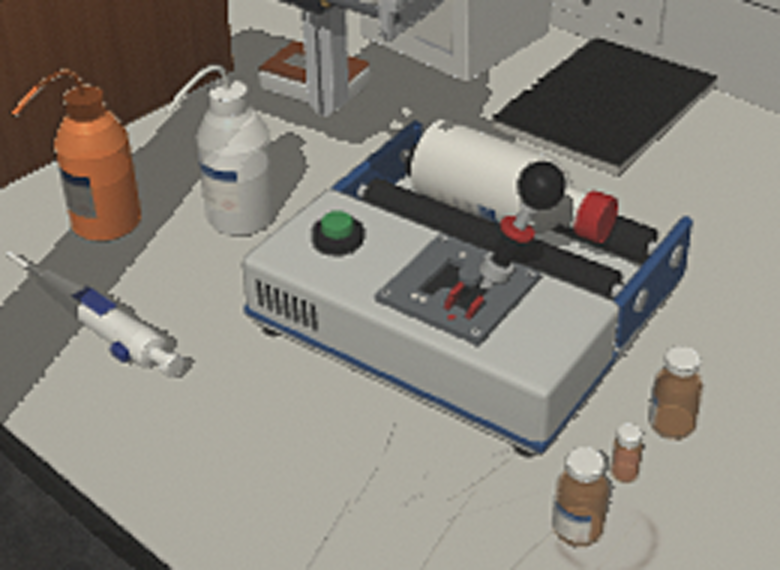

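The lever is still home in third, with the knob at scene (300,181). The button is back up at (231.9,194.6), the same as at the start. The bottles, vial and wash are where they were, and the arm touches nothing.

```bash
python3 -c "
from rig import robot
print(robot.close_job())"
```

```text
the job is handed in; nothing more can be done
None
```

The lever is home in third gear, the start button was then pressed fully down and sprang back, nothing else moved, and the job was handed in at about 18 s.

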